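# Fit the sprung burnishing roller into its jig

### The job

Take the wooden burnishing roller off its rest and fit it between the two end cups of the steel jig: press its sprung plunger against the wall of the open-topped cup, lower the roller while the spring is held in, then let the spring carry the fixed stub fully home in the round cup and let go. Work gently: feel for the wall and while pressing and lowering never ram the plunger hard against its stop or force the roller down on the jig (stay under 25 N). Leave everything else on the counter where it is.

Things in the scene. Friction and masses are not known exactly. Their poses are not given: they have to be found in the camera images.
- roller_center (a point): centre of the loose burnishing roller, on its axis, mid drum; its y axis runs along the roller towards the plunger. Dark wood drum 36 mm in diameter, 100 mm long (y -50 to +50 mm), 0.25 to 0.4 kg. At the start it lies level on the rest, axis 55 mm above the counter; grasp it across the middle. Fitted, it lies midway on the cradle: plunger in the jig's +y cup, stub in the -y cup
- plunger_tip (a point): tip of the sprung steel plunger on the roller's axis, 10 mm in diameter, 32 mm long outside the drum: 82 mm from the roller's centre when free, 76 mm when properly fitted, 64 mm on its hard stop (18 mm pushed in). Spring: 4 N to start it moving, then 0.5 N per mm, 13 N at the stop. It slides easily (friction about 0.2)
- stub_end (a point): end of the roller's fixed steel stub, 12 mm in diameter and 16 mm long, 66 mm from the roller's centre on the side away from the plunger (roller's -y)
- rest: fixed wooden rest, 75 x 130 mm, two V saddles 10 mm thick at y = -40 and +40 mm that carry the drum; between them the drum is free. Origin on the counter under its centre, y along the roller, z up
- jig: fixed BASE of the steel jig, plate 90 x 290 x 18 mm; origin on the counter under its centre, y along the cup axis, z up. On it a cradle plate 60 x 190 mm (top 30 mm above the counter) carries both cups. The cam lock at the base's -y end has clamped it at an unmeasured place: cradle and cups are shifted together along y by -18 to +18 mm; only the base is measured
- jig_axis (a point): point of the base on the cup axis, 75 mm above the counter, above the base's origin; y axis along the cup axis. The fitted roller's centre is on this axis, off this point by the unknown shift. The stub passes in front of the round cup only while the plunger is pushed in by 14 to 18 mm; fully home it is pushed in 6 mm
- open_cup_nominal (a point): on the cup axis, 76 mm to +y of jig_axis: the thrust wall face of the open-topped cup if the shift were zero. The wall, 36 mm wide, faces -y and reaches 56 mm above the axis. In front of it a slot 15 mm wide, 10 mm long in y, floor 6 mm below the axis, open above, with flared guides to 25 mm above the axis: the plunger is lowered into it, sliding down the wall
- round_cup_nominal (a point): on the cup axis, 66 mm to -y of jig_axis: the floor of the round cup if the shift were zero. A flared blind cup, mouth towards +y, 8 mm deep, bore 20 mm at the rim and 14 mm at the floor, 28 mm outside, top 14 mm above the axis. The stub can enter it only along y
- blank0: grey basalt stone blank, a lens 23 mm across and 10 mm high, loose. Not part of the job; origin under its centre
- blank1: a second such basalt blank. Not part of the job; origin under its centre
- blank2: a third such basalt blank. Not part of the job; origin under its centre
- cup: celadon-glazed ceramic grading cup, 72 mm across the rim and 70 mm high, upright, loose. Not part of the job; origin under its centre
- block: hardwood burnishing block 50 x 110 x 35 mm high, loose. Not part of the job; origin under its centre
- scoop: aluminium scoop, pan 75 x 65 x 32 mm high, turned handle towards its -x reaching 140 mm from the origin, loose. Not part of the job; origin under its centre
- oilstone: grey oilstone 30 x 100 x 20 mm high, loose. Not part of the job; origin under its centre
Mind the look-alikes: they are no part of the job. Leave any red look-alike of the part that bears roller_center alone.

How it is judged:
On the way, in this order (a step that is already met when the one before it is completed fails the run):
1. the roller is lifted clear of its rest (height (world z) of roller_center above 0.09 m), for 0.1 s.
2. at the jig, the plunger is pushed in by 4 mm or more (horizontal distance between roller_center and jig below 0.05 m and y of plunger_tip in the frame of roller_center below 0.078 m), for 0.1 s.
At the end, for the whole second after the job is handed in: The roller is let go, at rest between the cups: centre within 4 mm of the cup axis sideways and in height and 24 mm of the base's middle lengthways, axis within 0.06 rad of the jig's, plunger in the +y cup, its tip 73 to 79 mm from the roller's centre (76 with the stub fully home) (z of roller_center in the frame of jig between 0.071 and 0.079 m and x of roller_center in the frame of jig between -0.004 and 0.004 m and y of roller_center in the frame of jig between -0.024 and 0.024 m and angle between the y axis of roller_center and the y axis of jig, either way round below 0.06 rad and y of plunger_tip in the frame of jig above 0.05 m and y of plunger_tip in the frame of roller_center between 0.073 and 0.079 m and linear speed of roller below 0.01 m/s); the robot touches nothing.
It fails at once if the roller is forced against the jig with more than 25 N while its centre is still over 8 mm above the cup axis (contact force between roller and jig above 25 N and z of roller_center in the frame of jig above 0.083 m).
It fails at once if a bystander (blank, cup, block, scoop or oilstone) is moved by more than 25 mm (distance of any of blank0, blank1, blank2, cup, block, scoop, oilstone from where it was at the start of the episode above 0.025 m).
It also fails if it takes over 51 s, if anything falls off the work surface, if the arm or the gripper's body presses on something with over 40 N, if the wrist force passes 120 N, or if a joint passes its speed limit or range.

### The arm

A 7-joint arm with a two-finger parallel gripper is mounted at the origin on the work surface. World frame = base frame: x ahead of the robot, y to its left, z up, the work surface at z = 0. Lengths are in m, angles in rad, forces in N, time in s.
With the tool pointing down it reaches from about 0.375 to 0.925 m from the base axis. Payload 3.1 kg.
Tool frame: the origin (TCP) lies between the finger pads; the fingertips stand 19 mm ahead of it and the grasp point (between the pads) is the TCP; z points along the fingers, y is the direction in which the jaws open and shut (so a half turn about z gives the same grasp; the last joint's range is limited). The gripper opens to 85 mm and grips with 20 to 120 N. Pads are 22 mm wide; open, the fingers measure 114 mm over their backs; the gripper's body (76 mm by 85 mm) begins 54 mm behind the grasp point. The pads swing forward as they close: fully open they stand 13 mm farther back than shut.
Start: joints at [1.212, 0.383, 0.044, 1.598, -0.018, 1.161, -0.05], TCP at [0.168, -0.628, 0.25] pointing down, gripper open.
Joint ranges: [-2.61, 2.61], [-0.41, 2.15], [-1.48, 1.57], [0, 2.5], [-1.57, 4.71], [0.05, 1.97], [-2.85, 2.85]. Speed limits (rad/s): [2.79, 2.79, 3.14, 3.14, 3.14, 3.14, 3.14].

### API

Orientations are given as a unit quaternion [x, y, z, w].
In Python, from bench import move_ptp, movel, move_j, move_gripper, pause, inverse_kinematics, read_camera, camera_params, MotionError, sign_off, look_for, tip_of, read_time_s, read_qpos, read_joint_vel, read_effort, read_eef_pos, read_tcp_rot, read_ft_force, read_ft_torque, read_finger_gap gives the robot as it stands. Calls block until the motion is done:
- move_ptp(position, orientation): joint-space move of the TCP to a pose.
- movel(position, orientation=None, speed=0.15): straight line of the TCP; orientation=None keeps the orientation; speed is the mean speed in m/s.
- move_j(angles): joint-space move.
- move_gripper(opening, effort=None): finger opening in m; effort is the grip in N (None keeps the last); returns when the fingers have stopped.
- pause(seconds).
- inverse_kinematics(position, orientation): joint angles nearest the present ones, or None.
- read_camera(name): name is "scene" or "top" or "wrist"; returns the picture (480x640x3 uint8, red, green, blue); there is no depth.
- camera_params(name): a dict with "K" (3x3 intrinsics, pixels), "camera_from_world" (4x4, takes a point from world to camera coordinates). Camera axes: x right, y down, z forward; pixel columns grow to the right and rows downward; lengths in m; the calibration is good to about 2 mm. A picture is of the moment at which its call begins: read the wrist's pose just before it. camera_params takes no time and is no camera call; for the wrist camera it gives the pose at the moment of the call.
A pose or a line that the arm cannot do raises MotionError and nothing moves.
- sign_off(): hands the job in, once; it reports no verdict.
Trained networks look in the newest picture that a camera, given by its name, has taken for a name from the list of things; names that differ only in an ending like _2 or _b are one class to them, and where a whole thing is asked for, a point or a joint stands for the part that bears it (a point fixed in the world has none). Each returns a list of dicts, best first, with "confidence" (0 to 1); they miss things now and then, are a little off and sometimes report something else, mostly with a low value. They report only what shows in the picture. A call takes as long as a camera call. They do not tell look-alikes from the thing itself.
- look_for(camera, name): "at" ([column, row] in pixels, amid what is visible of it).
- tip_of(camera, name): "at" ([column, row] in pixels: a listed point, or the origin of a listed thing).
Readings, each from a call of its own:
- read_time_s(): time.
- read_qpos(): joint angles.
- read_joint_vel(): joint speeds.
- read_effort(): joint torques, N m.
- read_eef_pos(): TCP position.
- read_tcp_rot(): TCP orientation.
- read_ft_force(): force on the tool from outside, world axes, zero at the start.
- read_ft_torque(): the same for the moment, N m.
- read_finger_gap(): finger opening in m.
Only numpy, scipy, OpenCV 4.12 (cv2) and the standard library are available. Lean on these libraries where they do the work, as an engineer would, in place of code of your own. Each camera call takes 0.05 s, during which the arm holds its last target.

## Working session

There is one attempt and no reset: what is moved stays moved. The work goes in short steps, each a Python script; the robot and the scene stay as the last script left them, time stands still between calls to the robot, and variables do not carry over. Pictures are saved under pics/ and viewed, and the job is handed in when it is done.

```bash
ls; mkdir -p pics; python3 - <<'E'
from bench import *
import cv2
for c in ["scene","top","wrist"]:
    im=read_camera(c); cv2.imwrite(f"pics/{c}0.png",im[:,:,::-1])
    if c!="wrist":
        for n in ["roller_center","plunger_tip","stub_end","rest","jig","jig_axis"]:
            for f in (look_for,tip_of):
                try: print(c,n,f.__name__,[(np_['at'],round(np_['confidence'],2)) for np_ in f(c,n)][:4])
                except Exception as e: print(c,n,f.__name__,e)
print(read_time_s(),read_eef_pos(),read_tcp_rot(),read_ft_force(),read_finger_gap())
E
```

```text
pics
scene roller_center call [([162.5, 393.7], 0.94), ([252.0, 255.3], 0.92), ([278.0, 380.3], 0.59), ([255.1, 278.4], 0.58)]
scene roller_center call [([162.0, 394.5], 0.77), ([250.7, 257.2], 0.59), ([276.6, 375.7], 0.59)]
scene plunger_tip call [([285.3, 412.1], 0.51)]
scene plunger_tip call [([290.3, 421.4], 0.7), ([206.2, 394.6], 0.68)]
scene stub_end call [([162.0, 394.1], 0.98), ([250.0, 257.7], 0.93)]
scene stub_end call [([266.5, 339.5], 0.9), ([119.5, 389.3], 0.8), ([228.1, 281.5], 0.62), ([451.4, 256.8], 0.29)]
scene rest call [([257.6, 279.2], 0.68), ([319.4, 207.6], 0.41)]
scene rest call [([251.8, 272.5], 0.63), ([313.7, 147.0], 0.51)]
scene jig call [([398.1, 189.0], 0.87)]
scene jig call [([398.6, 190.9], 0.79)]
scene jig_axis call [([401.7, 186.8], 0.57)]
scene jig_axis call [([404.7, 166.9], 0.96), ([316.1, 146.6], 0.48)]
top roller_center call [([387.7, 259.9], 0.93), ([530.8, 220.4], 0.92), ([446.4, 165.0], 0.89)]
top roller_center call [([446.6, 165.6], 0.75), ([526.5, 221.3], 0.72), ([390.2, 257.9], 0.66)]
top plunger_tip call [([463.7, 133.2], 0.53), ([352.9, 270.8], 0.49), ([505.5, 196.0], 0.42)]
top plunger_tip call [([344.0, 275.2], 0.63), ([501.9, 186.3], 0.51), ([469.1, 127.8], 0.37)]
top stub_end call [([449.1, 167.8], 0.93), ([530.3, 220.9], 0.91), ([388.6, 261.7], 0.77)]
top stub_end call [([424.1, 251.5], 0.97), ([551.1, 248.8], 0.83), ([435.4, 191.5], 0.73)]
top rest call [([380.5, 277.0], 0.78)]
top rest call [([382.4, 267.8], 0.78)]
top jig call [([187.1, 234.4], 0.98), ([388.6, 261.9], 0.24)]
top jig call [([187.0, 233.7], 0.86)]
top jig_axis call [([185.9, 235.8], 0.77), ([385.2, 359.9], 0.58)]
top jig_axis call [([174.8, 227.4], 0.61)]
1.35 [ 0.16760394 -0.62802253  0.25028371] [ 9.91508563e-01  1.30041415e-01  2.40427155e-06 -8.67933309e-06] [0.29714618 0.28718986 0.25596408] 0.08508259809317582
```

View pics/scene0.png

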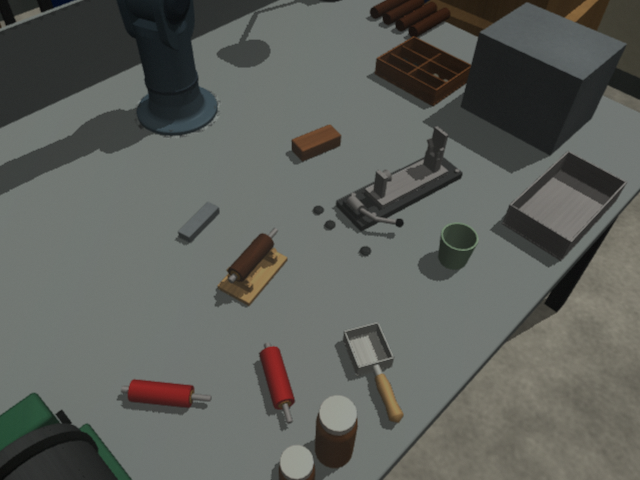

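View pics/top0.png

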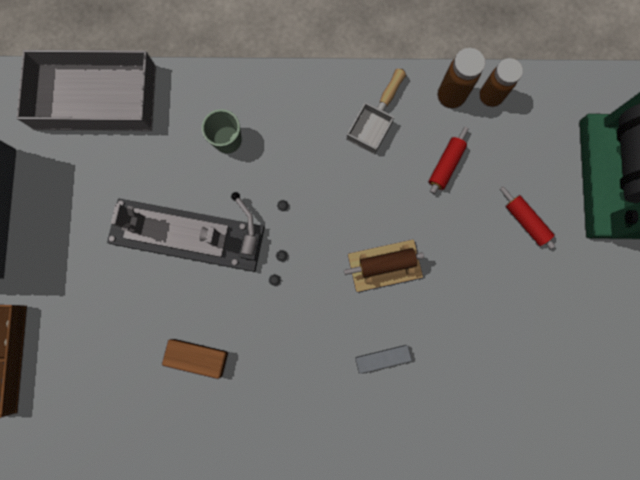

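```bash
python3 - <<'E'
import cv2
a=cv2.imread('pics/scene0.png');b=cv2.imread('pics/top0.png')
cv2.imwrite('pics/c1.png',cv2.resize(a[220:440,80:340],None,fx=3,fy=2.7)[:600,:800])
cv2.imwrite('pics/c2.png',cv2.resize(b[100:300,320:580],None,fx=3,fy=3,interpolation=2))
cv2.imwrite('pics/c3.png',cv2.resize(b[150:330,80:290],None,fx=3,fy=3,interpolation=2))
E
```

```text
(no output)
```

View pics/c2.png

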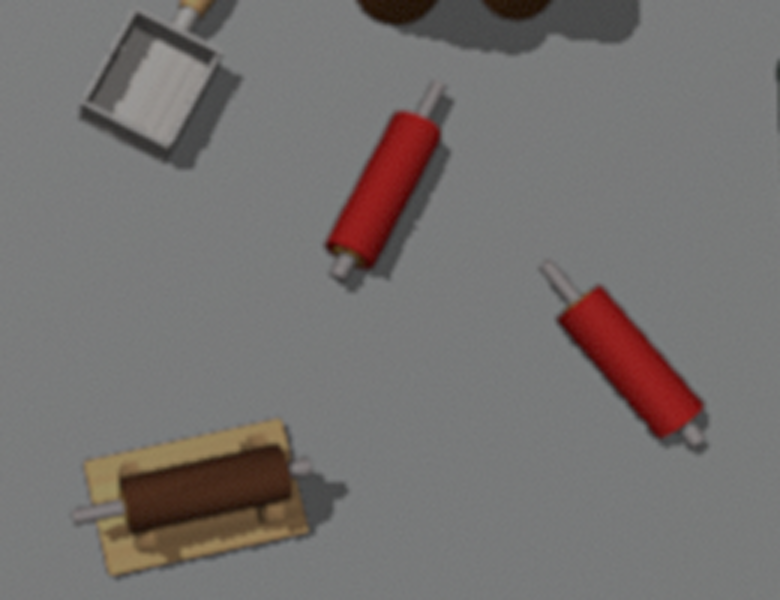

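View pics/c3.png

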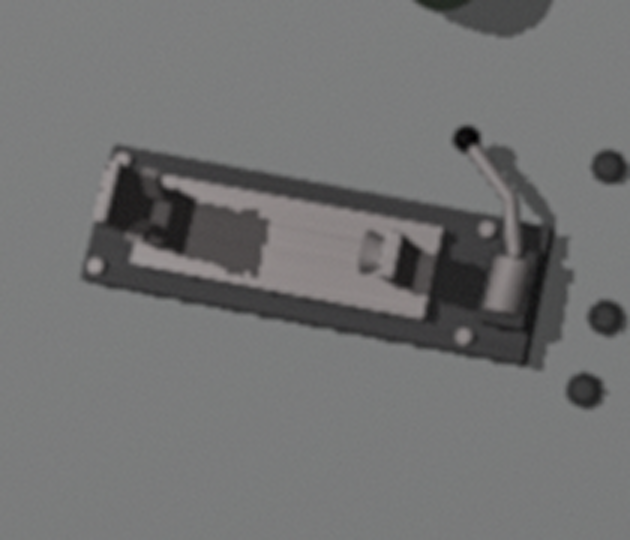

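```bash
cat > h.py <<'E'
from bench import *
import numpy as np, cv2
from scipy.spatial.transform import Rotation as R
def ray(c,px,P=None):
    P=P or camera_params(c); K=np.array(P["K"]); T=np.array(P["camera_from_world"])
    d=T[:3,:3].T@np.linalg.solve(K,[px[0],px[1],1]); o=-T[:3,:3].T@T[:3,3]; return o,d
def at_z(c,px,z,P=None):
    o,d=ray(c,px,P); return o+d*(z-o[2])/d[2]
def proj(c,p,P=None):
    P=P or camera_params(c); K=np.array(P["K"]); T=np.array(P["camera_from_world"])
    q=K@(T[:3,:3]@np.array(p)+T[:3,3]); return q[:2]/q[2]
E
python3 - <<'E'
from h import *
for c in("top","scene"):
    P=camera_params(c);print(c,P["K"],ray(c,(320,240))[0])
print("roller top",at_z("top",(388.7,262),.055),at_z("top",(346,270.5),.055),at_z("top",(424,255.5),.055))
print("rol scene",at_z("scene",(250.7,257.2),.055),at_z("scene",(276,232),.055),at_z("scene",(231,277),.055))
print("jig",at_z("top",(187,233.7),.0),at_z("scene",(398.6,190.9),0))
for p in [(119,199),(108,238),(264.5,225),(258,271.5)]: print(p,at_z("top",p,.018))
E
```

```text
top [[525.53133514   0.         321.92339833]
 [  0.         525.53133514 245.10475324]
 [  0.           0.           1.        ]] [ 0.41975361 -0.09600816  1.00790996]
scene [[578.51845245   0.         315.07092756]
 [  0.         578.51845245 234.07236635]
 [  0.           0.           1.        ]] [ 1.07361885 -0.61004707  0.90919249]
roller top [ 0.52499855 -0.20689211  0.055     ] [ 0.50853375 -0.12928105  0.055     ] [ 0.537679   -0.27121269  0.055     ]
rol scene [ 0.52336716 -0.20735914  0.055     ] [ 0.51045261 -0.13109837  0.055     ] [ 0.53308985 -0.2631991   0.055     ]
jig [0.58182837 0.17887005 0.        ] [0.57511379 0.17608717 0.        ]
(119, 199) [0.64538747 0.30914588 0.018     ]
(108, 238) [0.56887376 0.32513714 0.018     ]
(264.5, 225) [0.59749906 0.02599987 0.018     ]
(258, 271.5) [0.50807268 0.03577553 0.018     ]
```

Roller candidates in the top view are dark brown on the rest at (388,262), red at (448,163) and red at (530,221). The close crop shows that only the one at (388,262) is dark wood lying on a rest, so I choose that one; its thin plunger points left to (346,270). The jig's tall, open-topped cup is at the left (~(130,212)) and the round cup is at ~(210,235). Next I take wrist views over the roller and over the jig.

```bash
cat >> h.py <<'E'
def quat(psi,flip=0):
    # tool z down, tool y along +-(cos psi, sin psi)
    s=-1 if flip else 1
    y=s*np.array([np.cos(psi),np.sin(psi),0]); z=np.array([0,0,-1.]); x=np.cross(y,z)
    return R.from_matrix(np.c_[x,y,z]).as_quat().tolist()
E
python3 - <<'E'
from h import *
print(R.from_quat(read_tcp_rot()).as_matrix().round(2))
P=camera_params("wrist");print(ray("wrist",(320,240),P))
for f in(0,1):
  for p,psi in(((.524,-.207,.2),.2025),((.524,-.207,.055),.2025),((.58,.175,.25),-.188),((.58,.175,.075),-.188)):
    q=inverse_kinematics(list(p),quat(psi,f)); print(f,p,None if q is None else np.round(q,2))
E
```

```text
[[ 0.97  0.26  0.  ]
 [ 0.26 -0.97  0.  ]
 [ 0.   -0.   -1.  ]]
(array([ 0.23677454, -0.61093844,  0.37445515]), array([-0.26737206, -0.07747008, -0.96049579]))
0 (0.524, -0.207, 0.2) [ 0.75  0.32 -0.52  1.84  0.18  1.03  0.36]
0 (0.524, -0.207, 0.055) [ 0.72  0.53 -0.51  1.92  0.36  0.78  0.22]
0 (0.58, 0.175, 0.25) [ 0.42  0.5  -1.02  1.67  0.45  1.23 -0.89]
0 (0.58, 0.175, 0.075) [ 0.37  0.74 -0.96  1.79  0.72  1.   -1.07]
1 (0.524, -0.207, 0.2) [ 0.4   0.28 -0.11  1.85  0.04  1.01 -2.67]
1 (0.524, -0.207, 0.055) [ 0.31  0.47 -0.    1.94  0.    0.73 -2.64]
1 (0.58, 0.175, 0.25) [ 0.54  0.62 -1.24  1.67  0.61  1.3   2.14]
1 (0.58, 0.175, 0.075) [ 0.53  0.96 -1.25  1.79  0.99  1.19  1.91]
```

View pics/wrist0.png

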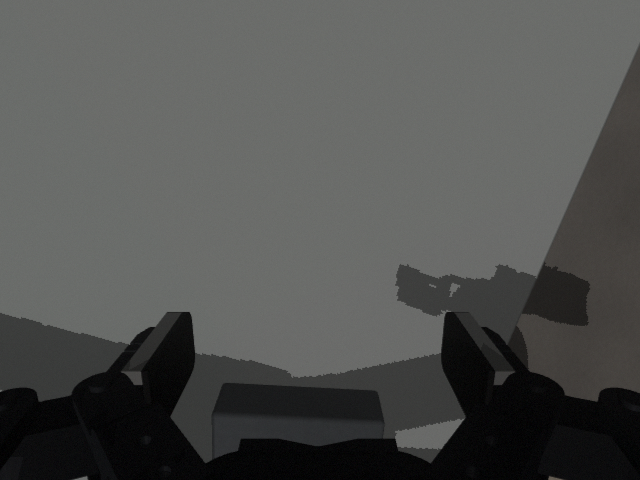

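```bash
python3 - <<'E'
from h import *
print(read_time_s())
move_ptp([.58,.175,.30],quat(-.188)); print(read_time_s())
P=camera_params("wrist"); im=read_camera("wrist"); cv2.imwrite("pics/wj.png",im[:,:,::-1])
np.savez("wj.npz",K=P["K"],T=P["camera_from_world"])
for n in ["jig","jig_axis","open_cup_nominal","round_cup_nominal"]:
    print(n,[(d['at'],round(d['confidence'],2)) for d in tip_of("wrist",n)][:3], "jig?")
print(P["K"],read_eef_pos(),read_time_s())
E
```

```text
1.35
4.5167
jig [([317.2, 190.0], 0.93)] jig?
jig_axis [([314.6, 201.0], 0.71), ([313.5, 277.1], 0.29)] jig?
open_cup_nominal [([314.8, 104.6], 0.76)] jig?
round_cup_nominal [([317.4, 274.2], 0.94)] jig?
[[421.53151329   0.         317.65621025]
 [  0.         421.53151329 241.37714519]
 [  0.           0.           1.        ]] [0.58011987 0.17461817 0.29990913] 4.7667
```

View pics/wj.png

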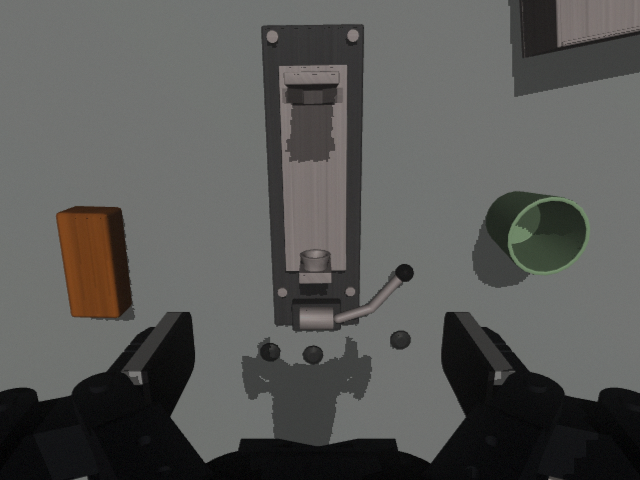

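The wrist view shows the jig upright in the frame. Base corners are at about (261,25), (364,25), (360,325) and (275,325), the wall top at (312,76) and the round cup at (315,260). The blanks are clear at rows 340–355. I'll zoom in to measure.

```bash
python3 - <<'E'
import cv2
a=cv2.imread('pics/wj.png');
c=cv2.convertScaleAbs(a,alpha=1.8)
cv2.imwrite('pics/wj1.png',cv2.resize(c[15:125,250:380],None,fx=5,fy=5,interpolation=2))
cv2.imwrite('pics/wj2.png',cv2.resize(c[235:340,250:380],None,fx=5,fy=5,interpolation=2))
E
```

```text
(no output)
```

View pics/wj1.png

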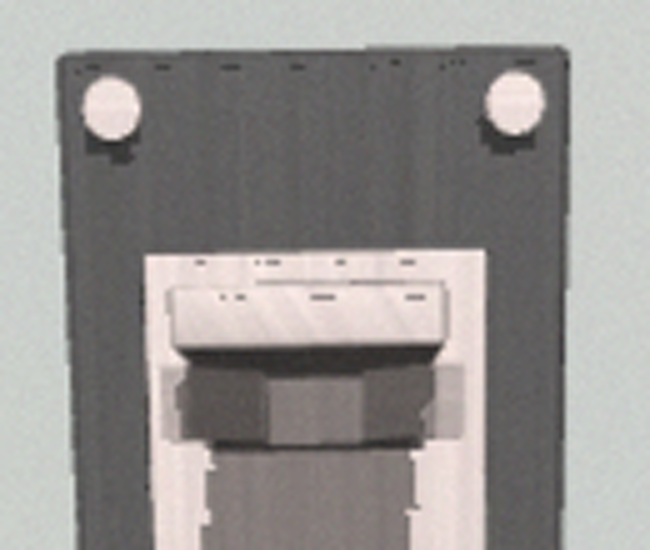

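View pics/wj2.png

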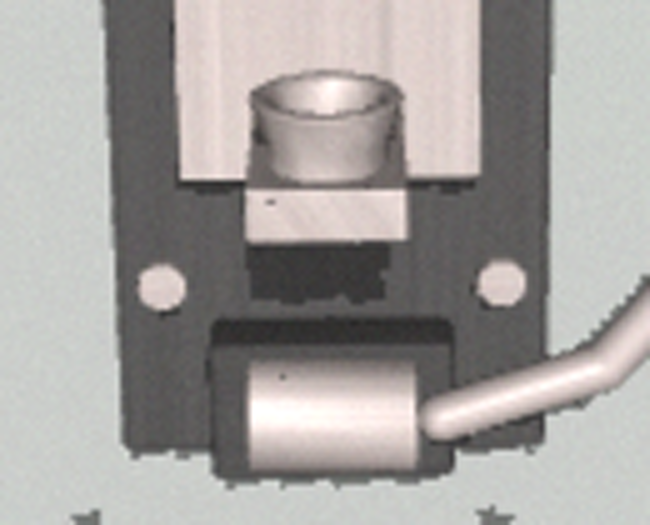

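```bash
cat > fit.py <<'E'
from h import *
from scipy.optimize import least_squares
d=np.load("wj.npz"); P={"K":d["K"],"camera_from_world":d["T"]}
base=dict(zip([(-.045,.145),(.045,.145),(-.045,-.145),(.045,-.145)],[(261.5,26),(363.6,24.6),(275,325),(359,324)]))
crd=dict(zip([(-.03,.095),(.03,.095),(-.03,-.095),(.03,-.095)],[(279.2,66),(347.2,65),(285.6,271.2),(346.2,270.8)]))
def W(v,p): 
    x,y,a,s=v[:4]; c,n=np.cos(a),np.sin(a); return [x+c*p[0]-n*p[1],y+n*p[0]+c*p[1],p[2]]
def res(v):
    r=[]
    for k,px in base.items(): r+=list(proj("wrist",W(v,(k[0],k[1],.018)),P)-px)
    for k,px in crd.items(): r+=list(proj("wrist",W(v,(k[0],k[1]+v[3],.030)),P)-px)
    for x,px in((-.018,(285.2,84.4)),(.018,(338.4,84.0))): r+=list(proj("wrist",W(v,(x,.076+v[3],.131)),P)-px)
    return r
# image: left = ? 
best=None
for sg in(1,-1):
    b={(k[0]*sg,k[1]):v for k,v in base.items()}; c={(k[0]*sg,k[1]):v for k,v in crd.items()}
    base2,crd2=base,crd; base,crd=b,c
    o=least_squares(res,[.58,.175,-.188,0],loss="soft_l1"); base,crd=base2,crd2
    print(sg,o.x,o.cost,np.round(o.fun,1) if 0 else np.abs(o.fun).max())
    print(np.round(o.fun.reshape(-1,2),1).tolist())
E
python3 fit.py
```

```text
1 [ 0.57883391  0.17655788 -0.17654922  0.01490435] 10.468856363863207 4.1481710868030035
[[-0.6, -0.4], [0.6, -0.4], [-0.3, 0.7], [0.1, 0.8], [-0.7, 1.1], [0.4, 1.2], [0.3, 1.2], [-0.0, 0.9], [-0.9, -3.8], [1.2, -4.1]]
-1 [ 0.57641865  0.17699808 -0.20247881  0.01487833] 633.5701360669747 104.11952793468498
[[104.1, -0.3], [-101.2, -0.5], [78.2, 0.8], [-90.2, 0.8], [68.8, 1.2], [-68.3, 1.2], [56.0, 1.3], [-64.9, 1.0], [-1.0, -4.5], [1.1, -3.3]]
```

```bash
python3 - <<'E'
from h import *
move_ptp([.5245,-.207,.20],quat(.2025)); print(read_time_s(),read_eef_pos())
P=camera_params("wrist"); im=read_camera("wrist"); cv2.imwrite("pics/wr.png",im[:,:,::-1])
np.savez("wr.npz",K=P["K"],T=P["camera_from_world"])
for n in ["roller_center","plunger_tip","stub_end"]:
    r=[(d['at'],round(d['confidence'],2)) for d in tip_of("wrist",n)][:3]
    print(n,r,at_z("wrist",r[0][0],.055,P) if r else "")
c=cv2.convertScaleAbs(im[:,:,::-1],alpha=1.8)
cv2.imwrite("pics/wr1.png",cv2.resize(c[80:380,200:440],None,fx=2,fy=2))
E
```

```text
6.25 [ 0.52540018 -0.20534951  0.20061699]
roller_center [] 
plunger_tip [([312.1, 101.0], 0.68)] [ 0.50581557 -0.12775099  0.055     ]
stub_end [([315.8, 318.3], 0.56)] [ 0.53757208 -0.26971013  0.055     ]
```

View pics/wr1.png

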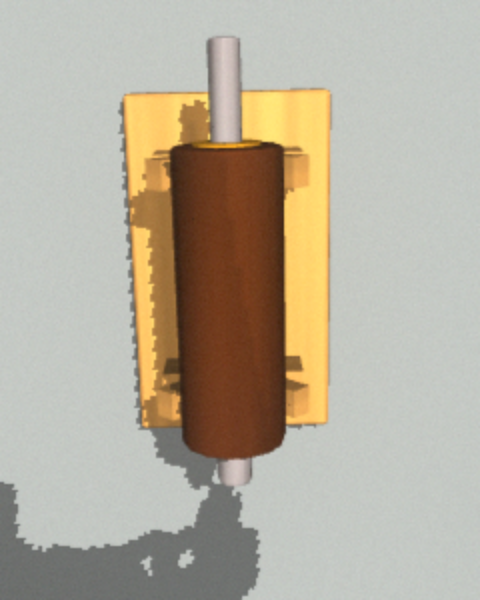

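```bash
python3 - <<'E'
from h import *
d=np.load("wr.npz"); P={"K":d["K"],"camera_from_world":d["T"]}
a=at_z("wrist",(311.9,99),.055,P); b=at_z("wrist",(317.4,322),.055,P)
u=(a-b)/np.linalg.norm(a-b); print(a,b,np.linalg.norm(a-b),np.arctan2(-u[0],u[1]))
print("centre",a-.082*u,b+.066*u)
# drum ends (top-surface at z=.073?) edges
for px in[(200+172/2,80+150/2),(200+283/2,80+150/2),(200+184/2,80+440/2),(200+284/2,80+440/2)]: print(at_z("wrist",px,.055,P))
print(read_eef_pos(),read_time_s())
E
```

```text
[ 0.50546539 -0.1266469   0.055     ] [ 0.53926516 -0.27230152  0.055     ] 0.14952488973938832 0.2280185187164098
centre [ 0.52400131 -0.20652443  0.055     ] [ 0.52434601 -0.20800985  0.055     ]
[ 0.49621736 -0.16270836  0.055     ]
[ 0.53040614 -0.15557639  0.055     ]
[ 0.518514   -0.25934576  0.055     ]
[ 0.55257156 -0.25227335  0.055     ]
[ 0.52527146 -0.205521    0.20046029] 6.45
```

```bash
python3 - <<'E'
from h import *
q=quat(.226)
movel([.5242,-.2073,.12],q,speed=.15); pause(.2); e=read_eef_pos(); print(e, read_ft_force(), read_time_s())
movel([.5242,-.2073,.057],q,speed=.1); pause(.2); e=read_eef_pos(); print(e, read_ft_force(), read_time_s())
print(R.from_quat(read_tcp_rot()).as_matrix().round(3))
E
```

```text
[ 0.52526861 -0.20752353  0.1213266 ] [ 0.62318936  0.37609889 -0.16412316] 7.3333
[ 0.52485946 -0.20747921  0.05777948] [ 0.78609016 -0.43844399  0.41041766] 8.3167
[[-0.224  0.975  0.001]
 [ 0.975  0.224 -0.001]
 [-0.001  0.001 -1.   ]]
```

```bash
python3 - <<'E'
from h import *
q=quat(.226)
move_gripper(.030,80); print(read_finger_gap(),read_ft_force(),read_time_s())
e=np.array(read_eef_pos())
movel([.5242,-.2073,.15],q,speed=.12); pause(.1)
print(read_finger_gap(),read_ft_force(),read_ft_torque(),read_eef_pos(),read_time_s())
P=camera_params("wrist"); im=read_camera("wrist"); cv2.imwrite("pics/wg.png",im[:,:,::-1])
np.savez("wg.npz",K=P["K"],T=P["camera_from_world"])
E
```

```text
0.034084411102165674 [-1.18342252  0.51809168  3.6543744 ] 8.8417
0.034242296646860515 [-0.01957904  0.44666286 -4.20531143] [-0.01121034 -0.05237948 -0.01870836] [ 0.52317756 -0.20715986  0.14876802] 9.8667
```

View pics/wg.png

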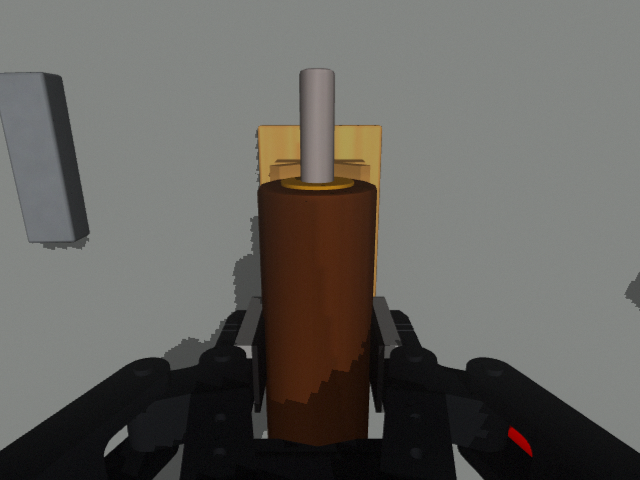

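```bash
python3 - <<'E'
from h import *
d=np.load("wg.npz"); P={"K":d["K"],"camera_from_world":d["T"]}
e=np.array(read_eef_pos()); M=R.from_quat(read_tcp_rot()).as_matrix(); print(M.round(3))
for dx in(-.002,0,.002):
  for dz in(0,.003,.006):
    print(dx,dz,[proj("wrist",e+M@np.array([x,0,dz-r]),P).round(1).tolist() for x,r in((.082+dx,0),(.082+dx,.005),(.05+dx,.018),(.05+dx,.005))],
     [proj("wrist",e+M@np.array([.05+dx,y,dz]),P).round(1).tolist() for y in(-.018,.018)])
E
```

```text
[[-0.224  0.975 -0.002]
 [ 0.975  0.224  0.001]
 [ 0.001 -0.002 -1.   ]]
-0.002 0 [[319.7, 81.2], [319.8, 79.7], [319.8, 208.5], [319.5, 199.1]] [[258.9, 195.9], [379.9, 196.0]]
-0.002 0.003 [[319.6, 82.1], [319.7, 80.6], [319.7, 206.2], [319.5, 197.2]] [[260.2, 194.1], [378.5, 194.3]]
-0.002 0.006 [[319.6, 82.9], [319.7, 81.5], [319.6, 203.9], [319.4, 195.4]] [[261.5, 192.5], [377.2, 192.6]]
0 0 [[319.7, 73.5], [319.8, 71.6], [319.8, 200.8], [319.5, 192.2]] [[258.6, 189.2], [380.2, 189.3]]
0 0.003 [[319.6, 74.5], [319.7, 72.7], [319.7, 198.7], [319.5, 190.4]] [[260.0, 187.6], [378.8, 187.7]]
0 0.006 [[319.6, 75.5], [319.7, 73.8], [319.7, 196.6], [319.4, 188.7]] [[261.2, 186.0], [377.4, 186.2]]
0.002 0 [[319.7, 65.6], [319.8, 63.4], [319.8, 193.1], [319.5, 185.1]] [[258.4, 182.5], [380.5, 182.6]]
0.002 0.003 [[319.7, 66.9], [319.8, 64.7], [319.7, 191.1], [319.5, 183.6]] [[259.7, 181.0], [379.1, 181.1]]
0.002 0.006 [[319.6, 68.1], [319.7, 66.0], [319.7, 189.2], [319.4, 182.0]] [[261.0, 179.6], [377.7, 179.7]]
```

```bash
cat >> h.py <<'E'
JO=np.array([.5788,.1766]); JA=-.1765
DX=.001; DZ=.002   # roller centre rel. to TCP along roller y, and below TCP
def jig2w(x,y,z):
    c,s=np.cos(JA),np.sin(JA); return [JO[0]+c*x-s*y,JO[1]+s*x+c*y,z]
def w2jig(p):
    c,s=np.cos(JA),np.sin(JA); d=np.array(p[:2])-JO; return np.array([c*d[0]+s*d[1],-s*d[0]+c*d[1],p[2]])
def go(x,y,z,speed=.05,a=None):  # roller centre target in jig frame
    movel(jig2w(x,y-DX,z+DZ),quat(JA if a is None else a),speed=speed)
def where():
    j=w2jig(read_eef_pos()); return j+np.array([0,DX,-DZ])
def fj():
    f=np.array(read_ft_force()); c,s=np.cos(JA),np.sin(JA); return np.array([c*f[0]+s*f[1],-s*f[0]+c*f[1],f[2]])
E
python3 - <<'E'
from h import *
go(0,-.025,.16,speed=.2); pause(.2); print(where(),fj(),read_time_s())
go(0,-.025,.115,speed=.1); pause(.2); print(where(),fj(),read_ft_torque(),read_time_s())
print(R.from_quat(read_tcp_rot()).as_matrix().round(4))
P=camera_params("wrist"); im=read_camera("wrist"); cv2.imwrite("pics/ws.png",im[:,:,::-1])
np.savez("ws.npz",K=P["K"],T=P["camera_from_world"])
c=cv2.convertScaleAbs(im[:,:,::-1],alpha=1.8)
cv2.imwrite("pics/ws1.png",cv2.resize(c[0:220,200:440],None,fx=2.7,fy=2.7,interpolation=2))
E
```

```text
[ 0.00028064 -0.02594206  0.15987215] [-0.70023946  0.03701909 -3.69798277] 12.075
[ 0.00055724 -0.02446453  0.1158252 ] [-0.46145523  0.23814224 -3.97364022] [-0.03247049 -0.0750996  -0.03824913] 12.875
[[ 1.755e-01  9.845e-01  1.500e-03]
 [ 9.845e-01 -1.755e-01  6.000e-04]
 [ 8.000e-04  1.400e-03 -1.000e+00]]
```

View pics/ws1.png

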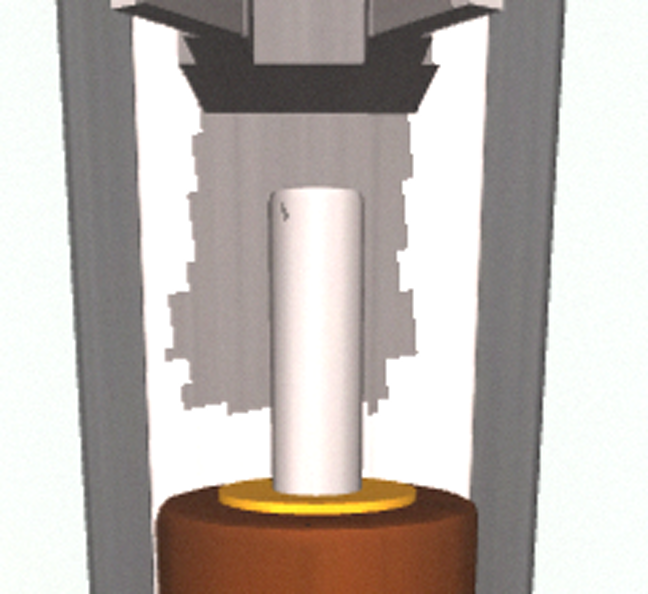

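```bash
python3 - <<'E'
from h import *
d=np.load("ws.npz"); P={"K":d["K"],"camera_from_world":d["T"]}
print("tip",w2jig(at_z("wrist",(200+316.5/2.7,70),.118,P)))
print("plunger base",w2jig(at_z("wrist",(200+317/2.7,490/2.7),.121,P)))
print("drum end",[w2jig(at_z("wrist",(200+x/2.7,520/2.7),.116,P)) for x in(157,477)])
print("slot",[w2jig(at_z("wrist",(200+x/2.7,65/2.7),.069,P)) for x in(251,367)])
for r,l,rr in((20,133,488),(300,141,478),(480,152,471)): print("cradle",[w2jig(at_z("wrist",(200+x/2.7,r/2.7),.030,P)) for x in(l,rr)])
for r,l,rr in((20,57,565),(500,87,537)): print("base",[w2jig(at_z("wrist",(200+x/2.7,r/2.7),.018,P)) for x in(l,rr)])
E
```

```text
tip [0.00056982 0.05735301 0.118     ]
plunger base [0.00064696 0.02722129 0.121     ]
drum end [array([-0.01719795,  0.02313097,  0.116     ]), array([0.01852997, 0.02316016, 0.116     ])]
slot [array([-0.00839964,  0.07820013,  0.069     ]), array([0.00756942, 0.07822678, 0.069     ])]
cradle [array([-0.02997977,  0.09250041,  0.03      ]), array([0.02930667, 0.09260382, 0.03      ])]
cradle [array([-0.03053981,  0.0478325 ,  0.03      ]), array([0.02946153, 0.04790762, 0.03      ])]
cradle [array([-0.02985226,  0.01586109,  0.03      ]), array([0.02946604, 0.01591445, 0.03      ])]
base [array([-0.04509939,  0.09517748,  0.018     ]), array([0.04453922, 0.09533383, 0.018     ])]
base [array([-0.04454513,  0.01027438,  0.018     ]), array([0.0443059 , 0.01035065, 0.018     ])]
```

```bash
python3 - <<'E'
from h import *
X=-.0009
go(X,-.002,.113,speed=.08); pause(.3); f0=fj(); print(where(),f0,read_time_s())
y=-.002
while y<.022:
    y+=.001; go(X,y,.113,speed=.02); pause(.05); f=fj()-f0; w=where(); print(round(y*1e3,1),(w*1e3).round(2),f.round(2),round(read_time_s(),2))
    if f[1]<-2.5: break
E
```

```text
[-0.00069874 -0.0026616   0.11287298] [-0.29157357  0.22738811 -3.62485352] 13.6667
-1.0 [ -0.89  -0.99 113.06] [-0.08 -1.27  0.21] 13.97
0.0 [-9.5000e-01  9.0000e-02  1.1303e+02] [ 0.41 -0.12  0.49] 14.27
1.0 [ -0.93   1.08 113.  ] [ 0.12 -0.87 -0.17] 14.57
2.0 [ -0.92   2.05 113.01] [ 0.34 -0.94  0.69] 14.87
3.0 [ -0.94   3.08 112.99] [ 0.59 -0.82  0.13] 15.17
4.0 [ -0.94   4.08 113.01] [ 0.34 -0.15  0.11] 15.47
5.0 [ -0.92   5.07 113.02] [ 1.2   0.07 -0.53] 15.77
6.0 [ -0.89   6.06 113.02] [ 0.97 -0.02 -0.7 ] 16.07
7.0 [ -0.87   6.23 112.82] [ 0.76 -1.93 -0.84] 16.37
8.0 [ -0.87   6.76 112.65] [ 0.3  -3.6   0.52] 16.67
```

```bash
python3 - <<'E'
from h import *
X=-.0004
f0=np.array([-.29,-.3,-3.7]); y=.008
def st():
    f=fj()-f0; w=where(); print(round(y*1e3,1),(w*1e3).round(2),f.round(2),round(read_time_s(),2)); return w,f
for k in range(14):
    w,f=st()
    if w[1]>.0205 or f[1]<-16: break
    y+=min(.003,max(.001,.0215-w[1])); go(X,y,.113,speed=.03); pause(.08)
st(); print(read_ft_torque())
E
```

```text
8.0 [ -0.87   6.76 112.65] [ 0.3  -3.07  0.6 ] 16.67
11.0 [ -0.58   9.47 112.47] [-0.19 -4.84  1.92] 17.0
14.0 [ -0.55  11.68 112.33] [ 0.34 -6.6  -0.25] 17.33
17.0 [ -0.47  13.9  112.2 ] [-0.52 -8.14  2.02] 17.67
20.0 [ -0.45  16.1  112.05] [-1.04 -9.43  2.28] 18.0
23.0 [ -0.39  18.31 111.9 ] [-1.86 -8.99  2.25] 18.33
26.0 [ -0.31  20.52 111.78] [ -0.9  -11.26   3.1 ] 18.67
26.0 [ -0.31  20.52 111.78] [ -0.9  -11.26   3.1 ] 18.67
[-1.97706583  0.75194082  0.12309747]
```

```bash
python3 - <<'E'
from h import *
X=-.0004
go(X,.0280,.113,speed=.03); pause(.15); print(where(),fj()-np.array([-.29,-.3,-3.7]),read_time_s())
print(R.from_quat(read_tcp_rot()).as_matrix().round(4))
P=camera_params("wrist"); im=read_camera("wrist"); cv2.imwrite("pics/wp.png",im[:,:,::-1])
im2=read_camera("scene"); cv2.imwrite("pics/sp.png",im2[:,:,::-1])
np.savez("wp.npz",K=P["K"],T=P["camera_from_world"])
c=cv2.convertScaleAbs(im[:,:,::-1],alpha=1.8)
c2=cv2.convertScaleAbs(im2[:,:,::-1],alpha=1.5)
a=cv2.resize(c[0:220,200:440],(400,367)); b=cv2.resize(c2[110:240,330:470],(395,367),interpolation=2)
cv2.imwrite("pics/wp1.png",np.hstack([a,b]))
E
```

```text
[-0.00033418  0.02202103  0.1117213 ] [ -1.60571197 -13.00615903   4.37430848] 19.0667
[[ 0.1783  0.984  -0.0049]
 [ 0.9839 -0.1783 -0.0102]
 [-0.0109 -0.0029 -0.9999]]
```

View pics/wp1.png

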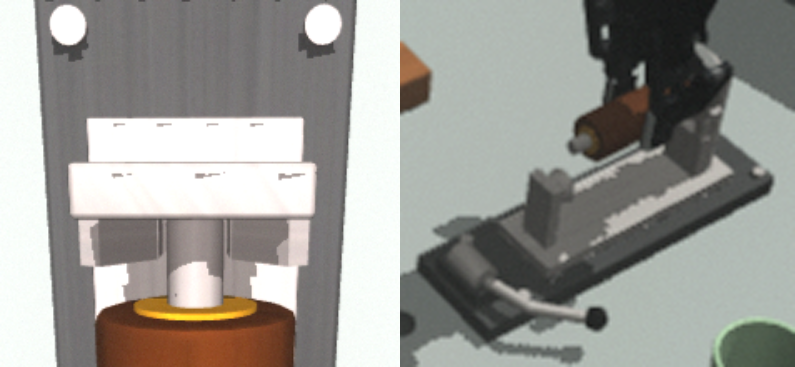

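```bash
python3 - <<'E'
from h import *
F=[]
for i in range(10): pause(.03); F.append(fj()-np.array([-.29,-.3,-3.7]))
print(np.mean(F,0),np.std(F,0),where(),read_time_s())
d=np.load("wp.npz"); P={"K":d["K"],"camera_from_world":d["T"]}
# plunger base centre at ring: row 305/1.667 , z top of plunger .1167
print("plunger root",w2jig(at_z("wrist",(200+195/1.667,303/1.667),.1147,P)))
print("wall top front",[w2jig(at_z("wrist",(200+x/1.667,216/1.667),.131,P)) for x in(71,316)])
e=w2jig(read_eef_pos());print(e, "drum end expect",e[1]+.051)
E
python3 - <<'E'
import cv2
a=cv2.imread('pics/wp.png')
cv2.imwrite('pics/wp2.png',cv2.resize(cv2.convertScaleAbs(a[60:220,230:410],alpha=1.3),None,fx=3.6,fy=3.6,interpolation=2))
E
```

```text
[ -1.79461733 -11.35582184   3.5425127 ] [0.63526439 0.44272848 0.39826157] [-0.00033005  0.0220189   0.1117078 ] 19.5
plunger root [-0.00019169  0.0734186   0.1147    ]
wall top front [array([-0.01821722,  0.08875507,  0.131     ]), array([0.01756845, 0.08869557, 0.131     ])]
[-0.00033005  0.0210189   0.1137078 ] drum end expect 0.07201890076598233
```

View pics/wp2.png

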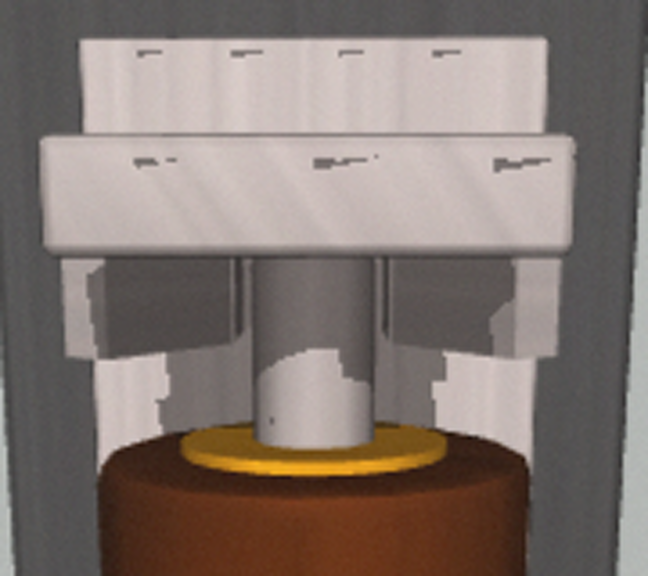

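```bash
cat > lower.py <<'E'
from h import *
import sys
X=-.0004; yc,zc,zend=map(float,sys.argv[1:4]); YT=.0224
f0=np.array([-.29,-.3,-3.7]); xc=X
while True:
    w=where(); F=np.mean([fj()-f0 for _ in range(3)],0)
    print("cmd",round(yc*1e3,1),round(zc*1e3,1),(w*1e3).round(2),F.round(2),round(read_time_s(),2))
    if w[2]<=zend or F[2]>9 or F[1]<-18: break
    yc+=np.clip(YT-w[1],-.001,.001); xc+=np.clip(-.0003-w[0],-.0005,.0005)
    zc-=min(.004,max(.001,w[2]-zend)); go(xc,yc,zc,speed=.04); pause(.04)
E
python3 lower.py .0280 .113 .096
```

```text
cmd 28.0 113.0 [ -0.33  22.02 111.71] [ -2.79 -10.91   3.58] 19.5
cmd 28.4 109.0 [  0.52  22.36 108.03] [ -0.87 -12.37   4.34] 19.79
cmd 28.4 105.0 [  0.74  22.31 104.25] [ -0.76 -11.16   4.68] 20.08
cmd 28.5 101.0 [  0.69  22.31 100.34] [ -0.27 -11.23   4.13] 20.38
cmd 28.6 97.0 [ 0.48 22.3  96.38] [  0.68 -10.94   4.51] 20.67
cmd 28.7 96.0 [ 0.3  22.48 95.65] [  1.   -12.4    3.87] 20.96
```

```bash
python3 - <<'E'
from h import *
pause(.1);print(where(),read_time_s());print(R.from_quat(read_tcp_rot()).as_matrix().round(4))
im=read_camera("wrist"); im2=read_camera("scene")
c=im[60:220,230:410,::-1]; c2=cv2.convertScaleAbs(im2[:,:,::-1],alpha=1.5)
cv2.imwrite("pics/l1.png",np.hstack([cv2.resize(c,(400,356),interpolation=2),cv2.resize(c2[130:220,360:460],(396,356),interpolation=2)]))
E
```

```text
[0.00030211 0.02244684 0.09564281] 21.0583
[[ 1.808e-01  9.835e-01 -5.000e-04]
 [ 9.835e-01 -1.807e-01 -9.800e-03]
 [-9.800e-03  1.300e-03 -1.000e+00]]
```

View pics/l1.png

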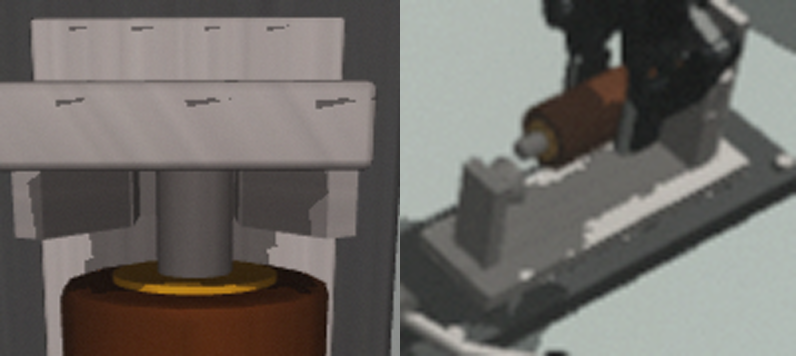

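```bash
sed -i 's/-.0003-w\[0\]/-.0005-w[0]/; s/go(xc,yc,zc,speed=.04)/go(xc,yc,zc,speed=.04,a=JA+.005)/; s/xc=X/xc=-.0012/' lower.py; python3 lower.py .0287 .096 .0752
```

```text
cmd 28.7 96.0 [ 0.31 22.46 95.65] [  1.68 -11.57   4.9 ] 21.16
cmd 28.6 92.0 [ 0.8  22.33 91.44] [  1.3  -12.12   4.1 ] 21.45
cmd 28.7 88.0 [ 0.43 22.31 87.45] [  1.77 -11.74   4.73] 21.74
cmd 28.8 84.0 [-4.000e-02  2.232e+01  8.338e+01] [  1.34 -11.05   3.33] 22.03
cmd 28.9 80.0 [-0.48 22.35 79.35] [  1.47 -12.04   3.86] 22.32
cmd 28.9 76.0 [-0.56 22.41 75.36] [  1.91 -11.58   2.81] 22.62
cmd 28.9 75.0 [-0.54 22.61 74.58] [  1.33 -11.54   4.91] 22.91
```

```bash
cat > home.py <<'E'
from h import *
f0=np.array([-.29,-.3,-3.7]); yc=.0289;xc=-.0021;zc=.0755
for k in range(20):
    w=where(); F=np.mean([fj()-f0 for _ in range(3)],0)
    print("cmd",round(yc*1e3,1),(w*1e3).round(2),F.round(2),round(read_time_s(),2))
    if w[1]<.0112 or F[1]>-2.5 or abs(F[2])>10: break
    xc+=np.clip(-.0004-w[0],-.0003,.0003); zc+=np.clip(.0750-w[2],-.0003,.0003)
    yc-=.002; go(xc,yc,zc,speed=.03,a=JA+.005*(yc/.029)); pause(.05)
im=read_camera("wrist"); im2=read_camera("scene")
c=im[60:220,230:410,::-1]; c2=cv2.convertScaleAbs(im2[:,:,::-1],alpha=1.5)
cv2.imwrite("pics/h1.png",np.hstack([cv2.resize(c,(400,356),interpolation=2),cv2.resize(c2[130:220,360:460],(396,356),interpolation=2)]))
E
python3 home.py
```

```text
cmd 28.9 [-0.54 22.61 74.58] [  1.33 -11.54   4.91] 22.91
cmd 26.9 [-0.38 20.92 75.01] [  0.1  -11.18   3.61] 23.21
cmd 24.9 [-0.44 19.47 75.07] [ 0.49 -9.3   4.25] 23.51
cmd 22.9 [-0.42 17.98 75.1 ] [ 0.91 -9.26  3.18] 23.81
cmd 20.9 [-0.46 16.58 75.12] [ 0.46 -9.38  2.37] 24.11
cmd 18.9 [-0.44 15.12 75.11] [ 0.08 -7.46  2.66] 24.41
cmd 16.9 [-0.47 13.69 75.13] [ 1.19 -7.78  1.96] 24.71
cmd 14.9 [-0.45 12.28 75.11] [ 0.55 -7.12  2.06] 25.01
cmd 12.9 [-0.54 12.26 75.19] [ 2.89 -4.12 -0.03] 25.31
cmd 10.9 [-0.58 12.18 75.29] [ 4.96  0.67 -4.57] 25.61
```

View pics/h1.png

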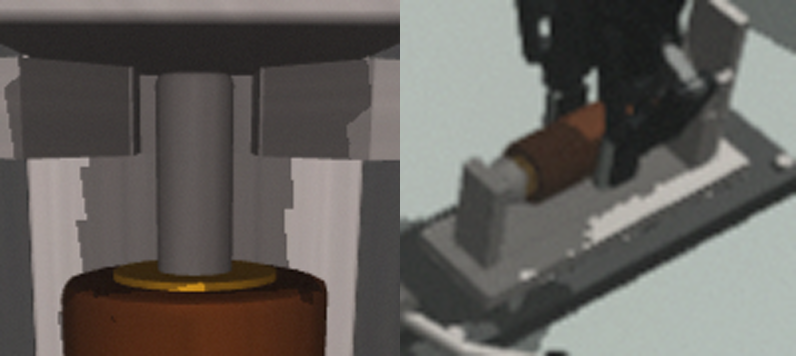

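```bash
python3 - <<'E'
from h import *
go(-.0005,.0125,.0752,speed=.03,a=JA); pause(.1); print(where(),fj(),read_time_s())
move_gripper(.065); pause(.2); print(read_finger_gap(),fj(),where(),read_time_s())
w=where(); go(w[0],w[1],.10,speed=.06); go(0,.0125,.22,speed=.15); pause(.3)
print(where(),fj(),read_time_s())
P=camera_params("wrist"); np.savez("we.npz",K=P["K"],T=P["camera_from_world"])
im=read_camera("wrist"); im2=read_camera("scene"); im3=read_camera("top")
cv2.imwrite("pics/e_w.png",im[:,:,::-1])
c=im[0:320,180:460,::-1]; c2=cv2.convertScaleAbs(im2[:,:,::-1],alpha=1.4)
cv2.imwrite("pics/e1.png",np.hstack([cv2.resize(c,(400,457),interpolation=2),cv2.resize(c2[110:240,330:440],(386,457),interpolation=2)]))
E
```

```text
[-0.00058822  0.01222239  0.07526286] [ 2.55644693 -2.08498917 -4.79168022] 26.0583
0.06475910911756143 [-0.07511193 -0.23270352  0.05909863] [-0.00057747  0.0127428   0.07534276] 26.6667
[-0.0003469   0.01224792  0.21915464] [ 0.34591528 -0.64131702  0.42592601] 28.4833
```

View pics/e1.png

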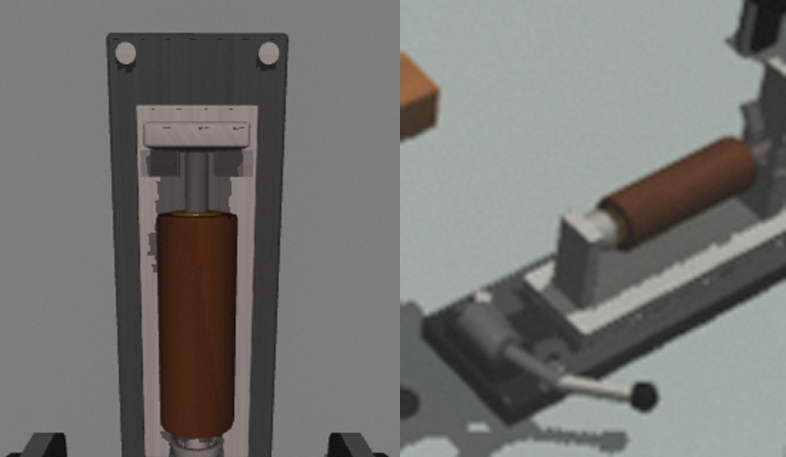

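```bash
python3 - <<'E'
from h import *
d=np.load("we.npz"); P={"K":d["K"],"camera_from_world":d["T"]}
for z in (.075,):
  for r,l,q in((218,158,237),(425,161,234)):
    print([w2jig(at_z("wrist",(180+x*.7,r*.7),z,P)).round(4) for x in(l,q)])
print("wall",[w2jig(at_z("wrist",(180+x*.7,147*.7),.131,P)).round(4) for x in(145,249)])
im=read_camera("top"); cv2.imwrite("pics/top_e.png",im[:,:,::-1])
for n in("plunger_tip","stub_end"): print(n,[(x['at'],x['confidence']) for x in tip_of("wrist",n)][:2])
print(read_time_s())
E
```

```text
[array([-0.0173,  0.0603,  0.075 ]), array([0.0175, 0.0604, 0.075 ])]
[array([-0.0175, -0.0387,  0.075 ]), array([ 0.018 , -0.0386,  0.075 ])]
wall [array([-0.0178,  0.0883,  0.131 ]), array([0.0174, 0.0884, 0.131 ])]
plunger_tip [([313.1, 110.0], 0.86)]
stub_end []
28.7833
```

View pics/top_e.png

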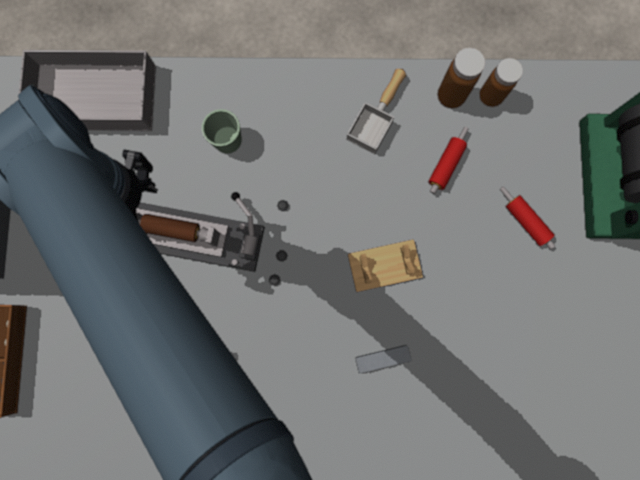

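The roller lies straight in the jig (drum at (170,228)). The rest is empty at (386,265), and the cup, scoop, oilstone and all three blanks are unmoved. The block is hidden by the arm here, but it was in place in the scene view. Handing in.

```bash
python3 -c "
from bench import *
sign_off(); print(read_time_s())"
```

```text
the job is handed in; nothing more can be done
the job is handed in; nothing more can be done
```

The roller is fitted between the jig's cups and released, and the job was handed in at about 29 s of the 51 s allowed. The sign-off reports no verdict.

- **Pick-up:** I took the dark wood roller off its rest and left the two red look-alikes alone.
- **Pressing:** I felt for the thrust wall and met it with the roller's centre 6.2 mm past the base's middle, which puts the jig's shift at about +12 mm. I then pushed the plunger in about 16 mm.
- **Lowering:** The push-in force while pressing and lowering averaged about 12 N, with single noisy readings up to 13 N. The upward force never went above 5 N.
- **Seating:** I let the spring carry the stub into the round cup. It stopped firmly at 12.2 mm, which leaves the plunger pushed in 6 mm as intended. Then I opened the gripper and backed away.

**Last checks:**
- **Drum position:** The final wrist picture puts the drum's centre within 0.5 mm of the cup axis sideways, about 11–12 mm from the base's middle lengthways, and straight with the jig.
- **Plunger:** From the same picture, the tip is about 77 mm from the roller's centre, within the 73–79 mm allowed.
- **Height:** I did not measure this separately. The tool reading gave 75 mm just before release, and the pictures show both ends seated.
- **Bystanders:** All of them look unmoved. The arm hid the block in the last top view, so I could only check it in the scene picture.

**Disagreements:**
- The early camera fit put the shift at 15 mm against 12 mm by touch; I went by touch.
- The detector did not find the stub end in the last wrist picture, because the stub was inside the cup.

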